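# Level a plate stage on its screw foot until it no longer rocks

## Task

The four-footed plate stage rocks because its one adjustable foot is screwed up too short. Turn the knob of the levelling screw clockwise until all four feet carry their share of the weight (do not overtighten: no other foot may lift) and let go of it; then press down firmly but gently on the rubber boss at the other front corner to prove that nothing rocks, and let go. Do not shove the stage along the bench or disturb the things around it.

Things in the scene. Friction and masses are not known exactly. Their poses are not given: they have to be found in the camera images.
- base: Plate stage, 5 kg, grey deck 130 x 230 mm (x, y), 14 mm thick, top 40 mm up, under a white well block 85 x 128 mm (x -27..59, y -40..88, top at z 79). Origin: bench level under its middle; front faces -x. Feet at x +-50, y +-100 mm. Until levelled it stands on the three plain feet, the screw's foot (front right, x -50, y -100) hanging free above a steel saucer of unknown thickness (1 to 4 mm).
- level_screw: Black fluted knob 40 mm across, 24 mm high, on the screw at the front right corner; its foot (32 mm) turns too. Origin: knob middle, z up. Clockwise from above sinks it 12 mm a turn: several grasps; gap under the foot unknown (1 to 9 mm). Once down, the knob sinks no more, the corner rises: a hand still sinking feels over 5 N more per rad, from where about 1 rad more is right (fair: 0.7 to 1.4).
- press_boss: Black rubber thumb boss on the front left corner of the deck, 28 mm across, 46 mm high. Origin: centre of its underside; its top, where to press straight down with 5 to 18 N, lies 46 mm above that (86 mm above the base's origin).
- foot_front_left: Plain rubber foot, 30 mm across, at the front left corner, springy (12 N per mm); origin: centre of its underside.
- foot_rear_left: Plain rubber foot, 30 mm across, at the rear left corner, springy (12 N per mm); origin: centre of its underside.
- foot_rear_right: Plain rubber foot, 30 mm across, at the rear right corner, springy (12 N per mm); origin: centre of its underside.
- jar: Bystander: clear jar with a yellow cap, 47 mm across, 80 mm high, standing; origin at the centre of its underside.
- timer: Bystander: small white bench timer, 62 x 68 x 24 mm; origin at the centre of its underside.
- tape: Bystander: roll of green tape lying flat, 90 mm across, 19 mm high; origin at the centre of its underside.

How it is judged:
By the outcome, as a careful person would: the job done as asked, in the order asked, and still so for the second after the job is handed in, with the robot touching nothing.
It also fails if it takes over 72 s, if anything falls off the work surface, if the arm or the gripper's body presses on something with over 40 N, if the wrist force passes 120 N, or if a joint passes its speed limit or range.

## Robot

A 6-joint arm with a two-finger parallel gripper is mounted at the origin on a cart in front of the work surface, level with it; the furniture and walls round the work are solid. World frame = base frame: x ahead of the robot, y to its left, z up, the work surface at z = 0. Lengths are in m, angles in rad, forces in N, time in s.
With the tool pointing down it reaches from about 0.275 to 0.825 m from the base axis. Payload 4.9 kg.
Tool frame: the origin (TCP) lies midway between the tips of the shut fingers; the grasp point (between the pads) lies 19 mm behind it (grip_point_offset is the distance from the TCP to the grasp point, in m); z points along the fingers, x is the direction in which the jaws open and shut, and the axes are right-handed (so a half turn about z gives the same grasp; the last joint's range is limited). The gripper opens to 85 mm and grips with 20 to 120 N. Pads are 22 mm wide; open, the fingers measure 114 mm over their backs; the gripper's body (76 mm by 85 mm) begins 54 mm behind the grasp point. The pads swing forward as they close: fully open they stand 13 mm farther back than shut.
Start: joints at [-1.445, 0.326, -0.193, 1.052, 0, 1.437], TCP at [0.141, -0.532, 0.231] pointing down, gripper open.
Joint ranges: [-2.65, 2.65], [-0.97, 1.79], [-1.3, 1.35], [-1.93, 2.1], [-1.47, 1.37], [-3.14, 3.14]. Speed limits (rad/s): [2.57, 2.57, 3.14, 3.14, 3.14, 3.14].

## Interface

Orientations are given as a rotation vector (axis times angle).
In Python, from cell import * gives the robot as it stands. Calls block until the motion is done:
- movep(position, orientation): joint-space move of the TCP to a pose.
- move_l(position, velocity=0.15, rot=None, until_force=None): straight line of the TCP; rot=None keeps the orientation; velocity is the mean speed in m/s. With until_force (N) it stops when the force on the tool has changed by that much, and returns True; else False.
- set_joints(angles): joint-space move.
- let_go() and grab(newtons=None): open the fingers fully, or close them until they stop; newtons is the grip in N (None keeps the last).
- sleep(seconds).
- ik(position, orientation): joint angles nearest the present ones, or None.
- get_state(): the state.
- grab_frame(name): name is "scene" or "top" or "wrist"; returns a dict with "img" (480x640x3 uint8, red, green, blue), "fx", "fy", "cx", "cy" (pixels), "k1" (the pictures are not rectified: a ray, as slopes to the right and down, at radius r is drawn at 1 + k1 r^2 times it, then the intrinsics apply), "cam_to_world" (4x4, takes a point from camera to world coordinates); the wrist camera has in their place "T_tool_cam" (4x4, takes a point from camera to tool coordinates, whose origin is the TCP and whose axes are the tool frame's). Camera axes: x right, y down, z forward; pixel columns grow to the right and rows downward; lengths in m; the calibration is good to about 2 mm. A picture is of the moment at which its call begins: read the wrist's pose just before it. There is no depth.
A pose or a line that the arm cannot do raises MotionError and nothing moves.
- sign_off(): hands the job in, once; it reports no verdict.
Trained networks look in the newest picture that a camera, given by its name, has taken for a name from the list of things; names that differ only in an ending like _2 or _b are one class to them, and where a whole thing is asked for, a point or a joint stands for the part that bears it (a point fixed in the world has none). Each returns a list of dicts, best first, with "score" (0 to 1); they miss things now and then, are a little off and sometimes report something else, mostly with a low value. They report only what shows in the picture. A call takes as long as a camera call.
- spot_in(camera, name): "centre" ([column, row] in pixels, amid what is visible of it).
- silhouettes(camera, name): "mask" (480x640 bool, what is visible of it) and "centre" ([column, row] in pixels, amid what is visible of it).
- tip_of(camera, name): "centre" ([column, row] in pixels: a listed point, or the origin of a listed thing).
The state is a dict: "clock": time; "q": joint angles; "joint_velocities": joint speeds; "tau": joint torques, N m; "position": TCP position; "eef_rot": TCP orientation; "contact_force": force on the tool from outside, world axes, zero at the start; "wrist_torque": the same for the moment, N m; "finger_gap": opening from 0.0 (shut) to 1.0 (fully open).
Only numpy, scipy, OpenCV 4.12 (cv2) and the standard library are available. Lean on these libraries where they do the work, as an engineer would, in place of code of your own. Each camera call takes 0.05 s, during which the arm holds its last target.

## Working session

There is one attempt and no reset: what is moved stays moved. The work goes in short steps, each a Python script; the robot and the scene stay as the last script left them, time stands still between calls to the robot, and variables do not carry over. Pictures are saved under pics/ and viewed, and the job is handed in when it is done.

```bash
ls; mkdir -p pics; python3 - <<'E'
from cell import *
import cv2
s=get_state(); print(s)
for c in ["scene","top","wrist"]:
    f=grab_frame(c); cv2.imwrite(f"pics/a_{c}.png",f["img"][:,:,::-1]); print(c,{k:v for k,v in f.items() if k!="img"})
    for n in ["base","level_screw","press_boss","jar","timer","tape"]:
        try: print(n,[(round(d["score"],2),[round(float(x)) for x in d["centre"]]) for d in tip_of(c,n)[:3]])
        except Exception as e: print(n,e)
E
```

```text
pics
{'clock': 0.0, 'q': array([-1.44521107e+00,  3.26948029e-01, -1.93619336e-01,  1.05199600e+00,
       -1.71648572e-05,  1.43659636e+00]), 'joint_velocities': array([ 0.0011477 ,  0.00134824, -0.00080539,  0.00101674, -0.00125447,
        0.00130654]), 'tau': array([ 1.94119180e-03, -4.43397760e+01,  2.62439901e+01,  1.54855067e-02,
       -4.28642295e-05, -5.55317840e-06]), 'position': array([ 0.14121024, -0.53094198,  0.23048613]), 'eef_rot': array([-2.48948008e+00,  1.91423156e+00,  1.97257690e-03]), 'contact_force': array([-0.48828637, -0.16047244,  0.13798222]), 'wrist_torque': array([ 0.01013959,  0.00668901, -0.04151366]), 'finger_gap': 0.9951826691817746}
scene {'fx': 442.0297063028367, 'fy': 442.0297063028367, 'cx': 329.186246013767, 'cy': 237.62962535642203, 'k1': -0.023553583078406614, 'cam_to_world': array([[-0.80028033, -0.43959421,  0.40780917,  0.12293396],
       [-0.599625  ,  0.58796413, -0.54290703,  0.54000562],
       [-0.00111837, -0.67901039, -0.73412781,  0.79600168],
       [ 0.        ,  0.        ,  0.        ,  1.        ]])}
base [(0.86, [398, 193])]

[... 622 characters left out ...]
2])]
level_screw [(0.55, [475, 246])]
press_boss [(0.67, [314, 243]), (0.51, [403, 266])]
jar []
timer [(0.96, [245, 273])]
tape [(0.94, [197, 230])]
wrist {'fx': 370.787162936223, 'fy': 370.787162936223, 'cx': 322.0124961542342, 'cy': 236.90253777131622, 'k1': -0.05317785450259425, 'T_tool_cam': array([[ 9.99999774e-01,  3.82615649e-04, -5.52190660e-04,
         1.10755083e-03],
       [-1.88271913e-04,  9.48638558e-01,  3.16361900e-01,
        -8.09455231e-02],
       [ 6.44874365e-04, -3.16361724e-01,  9.48638416e-01,
        -1.42546248e-01],
       [ 0.00000000e+00,  0.00000000e+00,  0.00000000e+00,
         1.00000000e+00]])}
base []
level_screw []
press_boss []
jar []
timer []
tape []
```

View pics/a_scene.png

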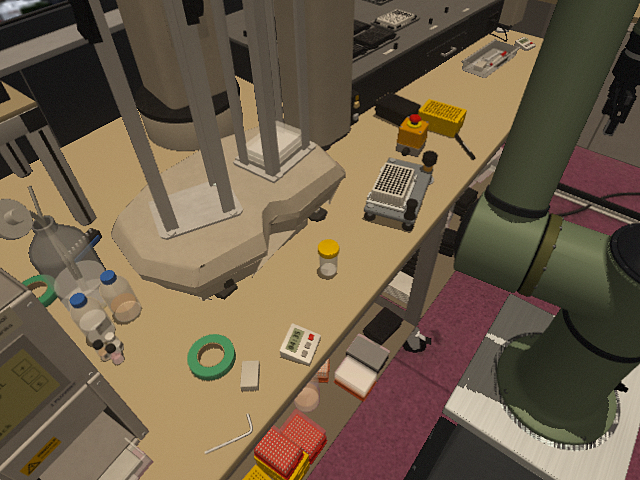

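View pics/a_top.png

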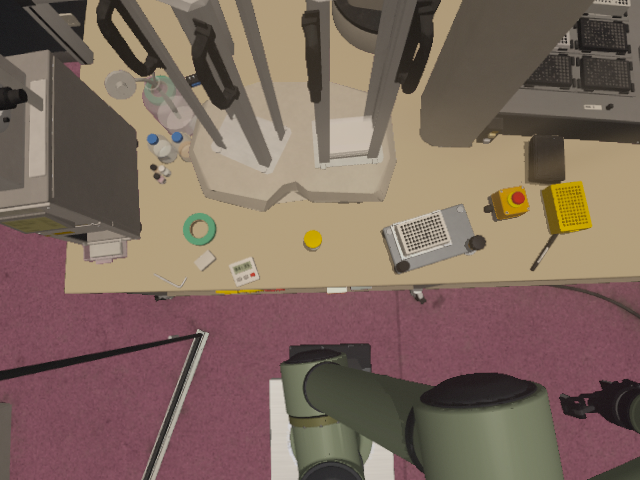

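The top view shows the knob at about (477,242) and the boss at (402,267). In the scene view the knob is at about (429,158) and the boss at (410,207). I'll triangulate from these.

```bash
cat > h.py <<'E'
from cell import *
import numpy as np, cv2
from scipy.spatial.transform import Rotation as R
def ray(f,px,T=None):
    K=np.array([[f["fx"],0,f["cx"]],[0,f["fy"],f["cy"]],[0,0,1]])
    p=cv2.undistortPoints(np.array([[px]],float),K,np.array([f["k1"],0,0,0,0.]))[0,0]
    T=f["cam_to_world"] if T is None else T
    d=T[:3,:3]@np.array([p[0],p[1],1.]); return T[:3,3],d/np.linalg.norm(d)
def plane(f,px,z,T=None):
    o,d=ray(f,px,T); return o+d*(z-o[2])/d[2]
def tri(rs):
    A=sum(np.eye(3)-np.outer(d,d) for o,d in rs); b=sum((np.eye(3)-np.outer(d,d))@o for o,d in rs)
    return np.linalg.solve(A,b)
def toolT():
    s=get_state(); T=np.eye(4); T[:3,:3]=R.from_rotvec(s["eef_rot"]).as_matrix(); T[:3,3]=s["position"]; return T
def save(f,n,crop=None,sc=1):
    im=f["img"][:,:,::-1]
    if crop: im=im[crop[1]:crop[3],crop[0]:crop[2]]
    cv2.imwrite("pics/"+n+".png",cv2.resize(im,None,fx=sc,fy=sc,interpolation=cv2.INTER_CUBIC))
E
python3 - <<'E'
from h import *
fs=grab_frame("scene"); ft=grab_frame("top")
save(fs,"b_scene",(340,130,460,240),5); save(ft,"b_top",(370,190,500,290),5)
for n in ["level_screw","press_boss"]:
    c={}
    for cam in ["scene","top"]:
        for k in silhouettes(cam,n)[:2]:
            m=k["mask"]; ys,xs=np.nonzero(m); print(n,cam,round(k["score"],2),k["centre"],xs.min(),xs.max(),ys.min(),ys.max())
            c.setdefault(cam,k["centre"])
    print(tri([ray(fs,c["scene"]),ray(ft,c["top"])]))
E
```

```text
level_screw scene 0.51 [427.8, 157.0] 423 436 150 165
level_screw top 0.58 [472.9, 244.9] 469 485 235 250
[ 0.48098704 -0.37577508  0.08432131]
press_boss scene 0.71 [409.6, 209.2] 403 417 199 220Traceback (most recent call last):
  File "<stdin>", line 10, in <module>
KeyError: 'top'
```

View pics/b_scene.png

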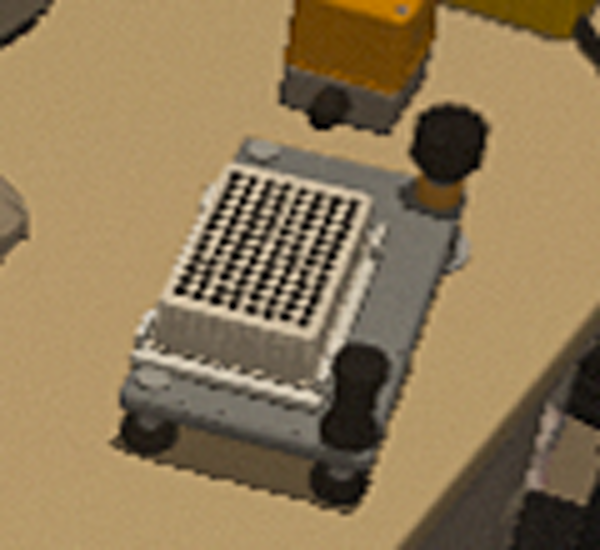

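View pics/b_top.png

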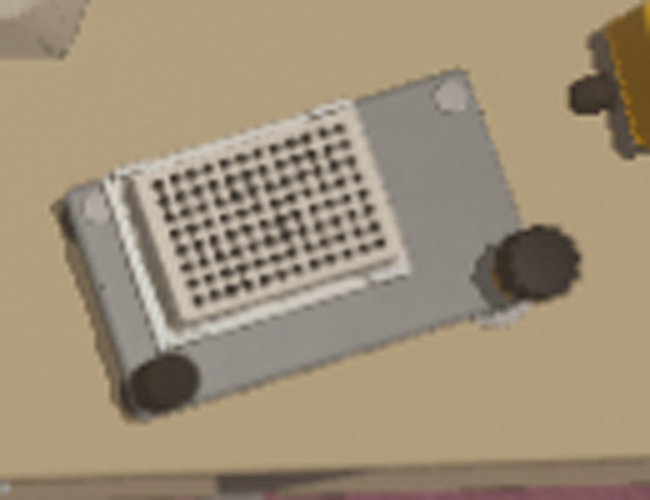

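```bash
python3 - <<'E'
from h import *
fs=grab_frame("scene"); ft=grab_frame("top")
k=tri([ray(fs,(429.4,158.4)),ray(ft,(477.4,242.6))]); b=tri([ray(fs,(412.2,202.5)),ray(ft,(403,266.2))])
print(k,b,plane(ft,(403,266.4),.086)); print(np.linalg.norm((k-b)[:2]))
# deck corners in top image (z=.04): RR, FR-ish, RL
for p in [(464,70),(522,222),(65,195),(130,415)]: print(plane(ft,(370+p[0]/5,190+p[1]/5),.04))
for z in (.09,.1,.11,.12): print(z,plane(ft,(477.4,242.6),z))
E
```

```text
[ 0.48634261 -0.39506164  0.06621999] [ 0.42969329 -0.19625094  0.08278437] [ 0.42919792 -0.19556215  0.086     ]
0.20672407124979797
[ 0.59554908 -0.37360372  0.04      ]
[ 0.51207924 -0.3979297   0.04      ]
[ 0.53425258 -0.15597842  0.04      ]
[ 0.41638629 -0.1841462   0.04      ]
0.09 [ 0.48315318 -0.38684822  0.09      ]
0.1 [ 0.48180786 -0.38339588  0.1       ]
0.11 [ 0.48046254 -0.37994355  0.11      ]
0.12 [ 0.47911723 -0.37649122  0.12      ]
```

```bash
python3 - <<'E'
from h import *
def down(yaw): # tool x at yaw in world, z down
    return (R.from_euler('z',yaw)*R.from_rotvec([np.pi,0,0])).as_rotvec()
for y in np.arange(-3,3.2,.75):
    q=ik([.4835,-.388,.2],down(y)); print(round(y,2),None if q is None else np.round(q,3))
q=ik([.4835,-.388,.2],down(0))
movep([.4835,-.388,.2],down(q[5]*0+0.28))
T=toolT(); f=grab_frame("wrist"); save(f,"c_w"); print(get_state()["clock"],get_state()["q"])
for n in ["level_screw","press_boss","base"]: print(n,[(round(k["score"],2),k["centre"]) for k in silhouettes("wrist",n)[:2]],[(round(k["score"],2),k["centre"]) for k in tip_of("wrist",n)[:2]])
E
```

```text
-3.0 [-0.795  0.476 -0.046  1.049  0.    -2.508]
-2.25 [-0.795  0.476 -0.046  1.049  0.     3.026]
-1.5 [-0.795  0.476 -0.046  1.049  0.     2.276]
-0.75 [-0.795  0.476 -0.046  1.049  0.     1.526]
0.0 [-0.795  0.476 -0.046  1.049  0.     0.776]
0.75 [-0.795  0.476 -0.046  1.049  0.     0.026]
1.5 [-0.795  0.476 -0.046  1.049  0.    -0.724]
2.25 [-0.795  0.476 -0.046  1.049  0.    -1.474]
3.0 [-0.795  0.476 -0.046  1.049  0.    -2.224]
2.8917 [-7.97120410e-01  4.75847629e-01 -4.58551983e-02  1.04885454e+00
 -3.45985549e-04  4.95836197e-01]
level_screw [(0.94, [330.9, 230.0])] [(0.75, [328.8, 230.5])]
press_boss [] [(0.24, [328.3, 229.9])]
base [(0.82, [390.8, 112.9])] [(0.82, [383.8, 96.0])]
```

View pics/c_w.png

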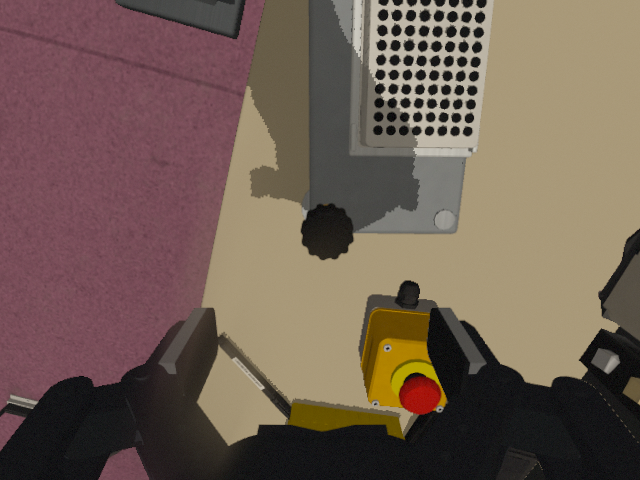

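```bash
python3 - <<'E'
from h import *
T=toolT(); f=grab_frame("wrist"); Tc=T@f["T_tool_cam"]
ft=grab_frame("top"); fs=grab_frame("scene")
print("cam",Tc[:3,3], "tool y",T[:3,1])
for z in (.08,.09,.1,.11,.12): print(z,plane(f,(327,231),z,Tc),plane(ft,(477.4,242.6),z),plane(fs,(429.4,158.4),z))
print("diam", np.linalg.norm(plane(f,(301,231),.095,Tc)-plane(f,(353.5,231),.095,Tc)))
for p in [(309,232),(458,232)]: print(plane(f,p,.04,Tc))
E
```

```text
cam [ 0.46042363 -0.31141136  0.34264771] tool y [ 2.75198508e-01 -9.61387416e-01  1.31760759e-04]
0.08 [ 0.48692834 -0.39008658  0.08      ] [ 0.48449849 -0.39030055  0.08      ] [ 0.47947105 -0.37740906  0.08      ]
0.09 [ 0.48591921 -0.38709111  0.09      ] [ 0.48315318 -0.38684822  0.09      ] [ 0.4744915  -0.36459603  0.09      ]
0.1 [ 0.48491007 -0.38409565  0.1       ] [ 0.48180786 -0.38339588  0.1       ] [ 0.46951194 -0.35178301  0.1       ]
0.11 [ 0.48390093 -0.38110018  0.11      ] [ 0.48046254 -0.37994355  0.11      ] [ 0.46453238 -0.33896998  0.11      ]
0.12 [ 0.4828918  -0.37810472  0.12      ] [ 0.47911723 -0.37649122  0.12      ] [ 0.45955283 -0.32615696  0.12      ]
diam 0.03677826896682836
[ 0.4763917  -0.40717496  0.04      ]
[ 0.59992278 -0.37177349  0.04      ]
```

```bash
python3 - <<'E'
from h import *
s=get_state(); T=toolT(); f1=grab_frame("wrist"); T1=T@f1["T_tool_cam"]
m1=silhouettes("wrist","level_screw")[0]["mask"]
for p in [(408,285),(370,297),(440,297)]: print("estop",plane(f1,p,.04,T1))
q=s["q"].copy(); q[5]-=np.pi; set_joints(q); sleep(.2)
T=toolT(); f2=grab_frame("wrist"); T2=T@f2["T_tool_cam"]; save(f2,"d_w")
ks=silhouettes("wrist","level_screw"); print([k["score"] for k in ks],get_state()["clock"],get_state()["q"][5])
m2=ks[0]["mask"]
for m in(m1,m2):
    ys,xs=np.nonzero(m); print(xs.min(),xs.max(),ys.min(),ys.max(),cv2.minEnclosingCircle(np.argwhere(m)[:,::-1].astype(np.float32)))
c=[cv2.minEnclosingCircle(np.argwhere(m)[:,::-1].astype(np.float32))[0] for m in (m1,m2)]
print(tri([ray(f1,c[0],T1),ray(f2,c[1],T2)]),[plane(f,cc,.08,t) for f,cc,t in((f1,c[0],T1),(f2,c[1],T2))])
E
```

```text
estop [ 0.57586565 -0.43053769  0.04      ]
estop [ 0.54661023 -0.45140123  0.04      ]
estop [ 0.60853542 -0.4339183   0.04      ]
[0.58, 0.41] 6.3917 -2.6460421385196935
301 352 204 259 ((326.3260803222656, 231.8913116455078), 28.462669372558594)
292 345 186 250 ((317.0, 218.0), 32.14041519165039)
[ 0.48816108 -0.39352849  0.0698169 ] [array([ 0.48691907, -0.39051146,  0.08      ]), array([ 0.48902577, -0.39623416,  0.08      ])]
```

View pics/d_w.png

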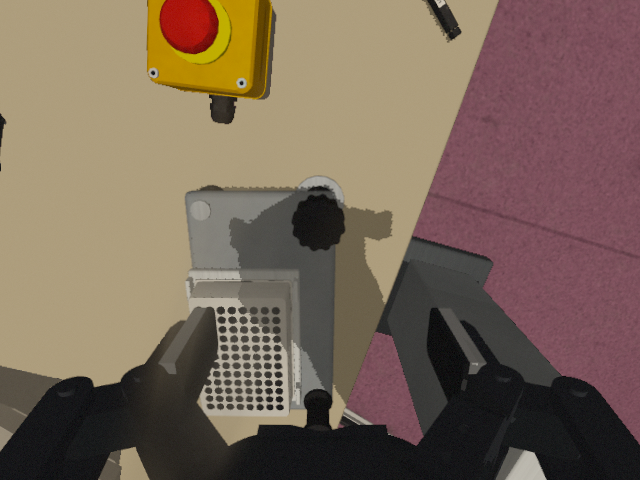

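```bash
python3 - <<'E'
from h import *
T2=toolT(); f2=grab_frame("wrist"); Tr=f2["T_tool_cam"]; T2c=T2@Tr
T1=T2.copy(); T1[:3,:3]=T2[:3,:3]@R.from_euler('z',-np.pi).as_matrix(); T1c=T1@Tr
save(f2,"e_w",(180,160,380,310),4)
print(tri([ray(f2,(327,231.5),T1c),ray(f2,(318.5,221.5),T2c)]))
# deck corners view2, z=.04
for p in [(187,192),(334.5,192)]: print(plane(f2,p,.04,T2c))
print(get_state()["position"])
E
```

```text
[ 0.48756613 -0.39112565  0.07090309]
[ 0.59682936 -0.37715707  0.04      ]
[ 0.47865727 -0.41083423  0.04      ]
[ 0.48331209 -0.38816462  0.20004062]
```

View pics/e_w.png

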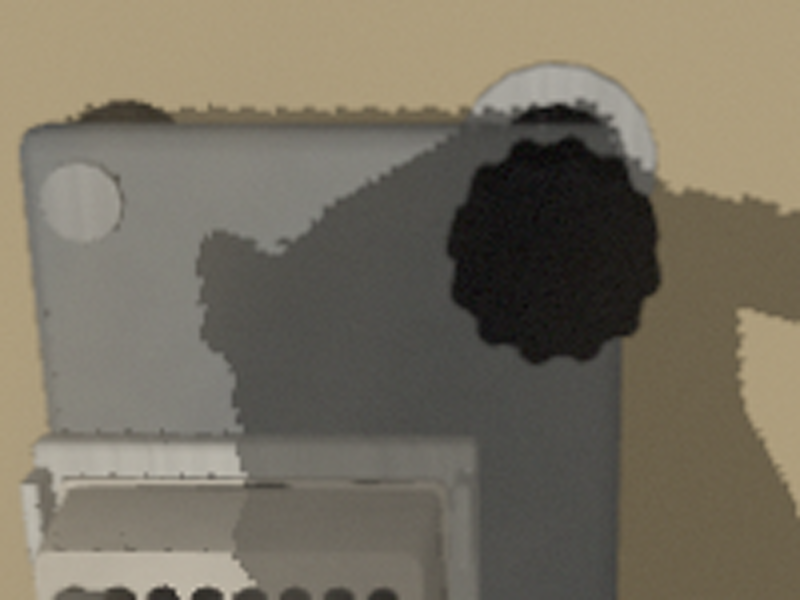

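```bash
python3 - <<'E'
from h import *
p=np.array([.4873,-.3905])
s=get_state(); rot=s["eef_rot"]
move_l([*p,.12],.15); sleep(.2); s=get_state(); f0=s["contact_force"]; print(s["contact_force"],s["q"][5],s["position"])
print(move_l([*p,.048],.06,until_force=5))
sleep(.2); s=get_state(); print(s["position"],s["contact_force"]-f0)
grab(30); sleep(.3); s=get_state(); print(s["position"],s["contact_force"]-f0,s["wrist_torque"],s["finger_gap"],s["clock"])
f=grab_frame("wrist"); save(f,"f_w"); f=grab_frame("scene"); save(f,"f_s",(320,80,480,240),4)
E
```

```text
[-0.71850306 -0.73025048  0.87828734] -2.64411319873673 [ 0.48792552 -0.39112911  0.12134078]
False
[ 0.4874624  -0.39064567  0.04835189] [-0.26048616  0.16596023 -0.44144035]
[ 0.4872013  -0.39054513  0.04803925] [ 0.97138515  0.9009157  -0.59929064] [-0.0114205   0.12486872  0.00744065] 0.4258515339812428 9.675
```

View pics/f_w.png

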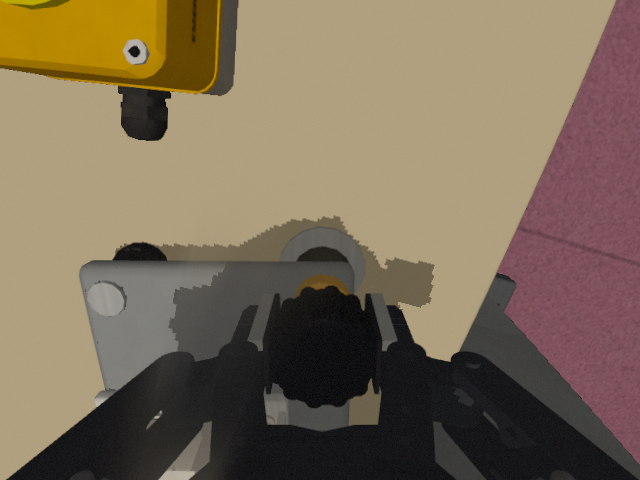

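View pics/f_s.png

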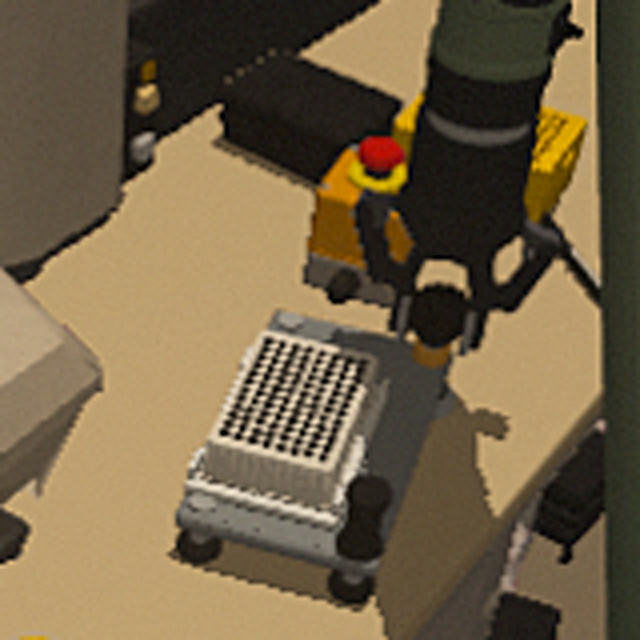

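```bash
cat >> h.py <<'E'
import json
def base_state(): return json.load(open("st.json"))
def turn(st,da,sink=True,move="l"):
    st["a"]+=da
    if sink: st["z"]-=0.012/(2*np.pi)*da
    rot=(R.from_matrix(st["R0"])*R.from_euler('z',st["a"])).as_rotvec()
    if move=="l": move_l([*st["p"],st["z"]],.02,rot)
    else:
        q=ik([*st["p"],st["z"]],rot); set_joints(q)
E
python3 - <<'E'
from h import *
s=get_state()
st=dict(a=0.,z=.048,p=[.4873,-.3905],R0=R.from_rotvec(s["eef_rot"]).as_matrix().tolist())
for mv,da in (("l",.1),("l",.1),("q",.1),("q",.1)):
    t=get_state()["clock"]; turn(st,da,True,mv); s=get_state()
    print(mv,s["clock"]-t,st["a"],s["q"][5],s["contact_force"],s["wrist_torque"][2],s["position"]-[*st["p"],st["z"]])
json.dump(st,open("st.json","w"))
E
```

```text
l 0.25 0.1 -2.5462945466863 [-0.08194109  0.66846894  1.17169039] -0.05339133174278976 [-2.60505807e-05 -4.36150064e-05  2.96070789e-05]
l 0.25 0.2 -2.4477258272623184 [-1.22168056 -0.02711025  1.89803758] 0.002648600114110229 [-2.22779569e-05 -3.52141567e-05  1.71408496e-05]
q 0.25 0.30000000000000004 -2.3483489741940717 [-0.43914972  0.25205235  1.8000328 ] -0.047208318377304125 [-1.54109767e-05 -6.10846835e-05  7.91673314e-06]
q 0.25 0.4 -2.2486369329323743 [-0.46364305 -0.06391919  0.92180231] 0.0033720217680586403 [ 3.41130557e-05 -1.27993242e-05  2.10817761e-05]
```

```bash
python3 - <<'E'
from h import *
st=base_state(); log=[]
while st["a"]<3.0:
    turn(st,.1); F=[]
    for _ in range(2): F.append(get_state()["contact_force"]); sleep(.02)
    F=np.mean(F,0); log.append([st["a"],*F,get_state()["wrist_torque"][2]])
    if np.hypot(F[0],F[1])>10: print("lateral"); break
    if len(log)>2 and min(log[-1][3],log[-2][3])>4.5: print("contact?"); break
print(np.round(log,2)); print(get_state()["clock"]); json.dump(st,open("st.json","w"))
E
```

```text
contact?
[[ 0.5  -1.15 -0.58  1.14 -0.06]
 [ 0.6  -0.3  -0.03  0.16 -0.03]
 [ 0.7  -0.24 -0.22  0.58 -0.01]
 [ 0.8  -0.11 -0.17  1.62 -0.03]
 [ 0.9  -0.33 -0.7   1.36 -0.02]
 [ 1.    1.11 -0.68  0.33  0.01]
 [ 1.1   0.4  -0.31  0.12  0.01]
 [ 1.2   0.92 -0.56  0.68  0.01]
 [ 1.3   1.01 -0.68  0.38 -0.05]
 [ 1.4   1.42  0.1   0.74  0.04]
 [ 1.5   1.42 -1.55  1.37 -0.03]
 [ 1.6   1.66 -1.81  1.47 -0.04]
 [ 1.7   1.85 -0.86  0.03 -0.01]
 [ 1.8   2.13 -1.11  1.37 -0.03]
 [ 1.9   2.61 -1.36  1.34 -0.05]
 [ 2.    2.8  -1.85  0.81 -0.05]
 [ 2.1   3.34 -1.89  1.93 -0.05]
 [ 2.2   2.74 -2.26  1.17 -0.02]
 [ 2.3   2.8  -1.61  1.04 -0.06]
 [ 2.4   3.17 -2.08  2.57 -0.05]
 [ 2.5   3.08 -1.95  5.42  0.01]
 [ 2.6   2.99 -1.8   6.3  -0.15]]
17.0083
```

```bash
python3 - <<'E'
from h import *
st=base_state(); log=[]
for i in range(3):
    if i: turn(st,.1)
    F=[]
    for _ in range(5): sleep(.02); F.append(get_state()["contact_force"])
    print(round(st["a"],2),np.mean(F,0),np.std(F,0),get_state()["wrist_torque"][2])
print(get_state()["clock"]); json.dump(st,open("st.json","w"))
E
```

```text
2.6 [ 2.82174131 -1.8648643   5.99812316] [0.2905892  0.40867727 0.32560188] -0.08018254546890964
2.7 [ 2.27088814 -1.97066522  7.16525901] [0.41504611 0.36485088 0.34551498] -0.08294625871433055
2.8 [ 2.30221048 -1.87113227  8.54711352] [0.3109253  0.49428229 0.1993281 ] -0.09441602155045266
17.7583
```

```bash
python3 - <<'E'
from h import *
st=base_state()
for i in range(5):
    st["z"]+=.00015
    turn(st,.107,False)
    F=[]
    for _ in range(3): sleep(.02); F.append(get_state()["contact_force"])
    print(round(st["a"],2),round(st["z"],5),np.mean(F,0),get_state()["wrist_torque"][2],get_state()["q"][5])
for i in range(6):
    if np.mean(F,0)[2]<1.8: break
    st["z"]+=.0002; turn(st,0,False); F=[]
    for _ in range(3): sleep(.02); F.append(get_state()["contact_force"])
    print(round(st["z"],5),np.mean(F,0))
print(get_state()["clock"]); json.dump(st,open("st.json","w"))
f=grab_frame("wrist"); save(f,"g_w"); f=grab_frame("scene"); save(f,"g_s",(320,80,480,240),4)
E
```

```text
2.91 0.0428 [ 2.71171882 -1.91278715  8.07345755] -0.06847128808414381 0.2599816516736077
3.01 0.04295 [ 2.54658319 -1.79606564  6.28027023] -0.134471698655798 0.36697247388244547
3.12 0.0431 [ 3.18821613 -1.95956132  5.87749826] -0.15659124851898787 0.47393964022993584
3.23 0.04325 [ 2.65406577 -2.49813848  5.30308839] -0.07739780532059198 0.5792562077400606
3.34 0.0434 [ 3.72031213 -2.77618589  5.05889837] -0.01451822343031671 0.6865598001097464
0.0436 [ 3.82974087 -3.19297407  3.54846873]
0.0438 [ 5.02928128 -3.8988225   2.53179429]
0.044 [ 4.39685977 -3.49898817  1.52964796]
20.2
```

View pics/g_w.png

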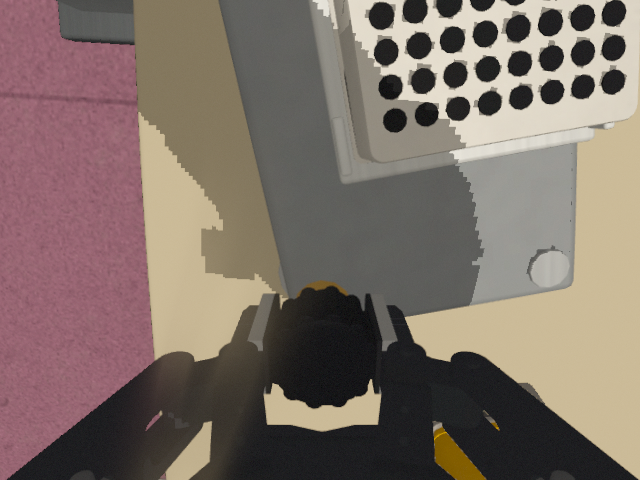

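View pics/g_s.png

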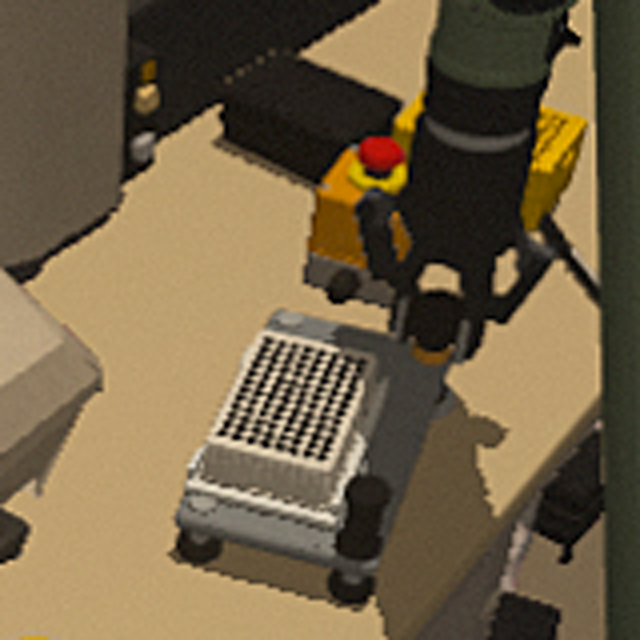

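```bash
python3 - <<'E'
from h import *
st=base_state()
let_go(); sleep(.2); s=get_state(); print(s["contact_force"],s["finger_gap"],s["position"])
move_l([*st["p"],.18],.12); 
rot=(R.from_matrix(st["R0"])*R.from_euler('z',np.pi)).as_rotvec()
movep([.431,-.197,.18],rot); grab(20); sleep(.2)
T=toolT(); f=grab_frame("wrist"); save(f,"h_w"); Tc=T@f["T_tool_cam"]
ks=silhouettes("wrist","press_boss")
for k in ks[:2]:
    ys,xs=np.nonzero(k["mask"]); print(k["score"],k["centre"],xs.min(),xs.max(),ys.min(),ys.max(), plane(f,k["centre"],.086,Tc))
print(get_state()["clock"],get_state()["contact_force"])
E
```

```text
[-0.27876375  0.4536268   0.07084472] 0.9974619726079765 [ 0.48727739 -0.39047928  0.04403044]
0.75 [325.3, 231.9] 307 345 206 258 [ 0.43135516 -0.19167105  0.086     ]
24.2167 [ 0.57568692  0.28217468 -0.74944215]
```

View pics/h_w.png

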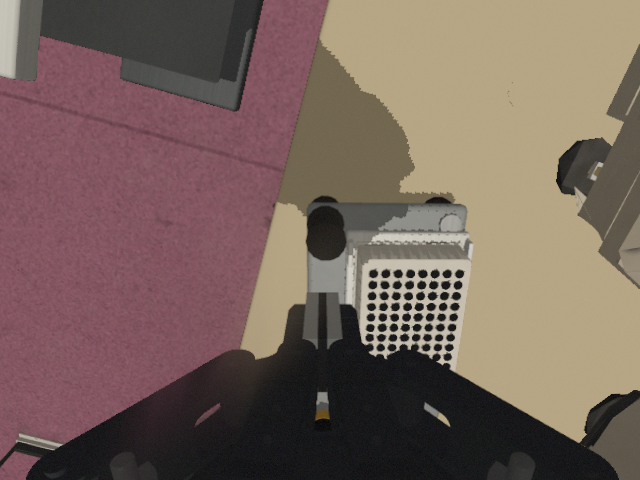

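```bash
python3 - <<'E'
from h import *
T=toolT(); f=grab_frame("wrist"); Tc=T@f["T_tool_cam"]
ft=grab_frame("top"); 
print(plane(f,(326,240),.086,Tc)); p=plane(f,(326,240),.086,Tc)
# after-turn knob/stage check left for later
print(np.linalg.norm(plane(f,(306,240),.086,Tc)-plane(f,(345,240),.086,Tc)))
E
```

```text
[ 0.4334223  -0.19700679  0.086     ]
0.026307350100987243
```

```bash
python3 - <<'E'
from h import *
move_l([.432,-.1972,.096],.08); sleep(.3)
f0=np.mean([get_state()["contact_force"] for _ in range(1)],0); print(f0)
print(move_l([.432,-.1972,.074],.008,until_force=9))
for i in range(8):
    sleep(.1); s=get_state(); print(round(s["clock"],2),s["position"][2].round(5),np.round(s["contact_force"]-f0,2))
E
```

```text
[ 0.27000624 -0.24596138  0.96960702]
True
27.43 0.08485 [-0.44  1.11  5.86]
27.52 0.08483 [-0.71  0.54  4.47]
27.62 0.08484 [-1.07  1.04  4.54]
27.73 0.08484 [-1.44  0.12  5.56]
27.82 0.08483 [-0.29  1.11  4.33]
27.93 0.08485 [-1.45  1.59  4.82]
28.02 0.08483 [-1.93  0.8   4.81]
28.12 0.08483 [-0.85  0.59  5.06]
```

```bash
python3 - <<'E'
from h import *
z=get_state()["position"][2]; off=0.97; z0=z
for i in range(12):
    z-=.0002; move_l([.432,-.1972,z],.004); F=[]
    for _ in range(5): sleep(.03); F.append(get_state()["contact_force"][2]-off)
    print(round(z0-z,5),np.round(np.mean(F),2),np.round(max(F),2))
    if np.mean(F)>10.5: break
for i in range(5): sleep(.2); print(np.round(get_state()["contact_force"],2))
move_l([.432,-.1972,.12],.05); move_l([.432,-.1972,.2],.15); sleep(.2)
print(get_state()["contact_force"],get_state()["clock"])
f=grab_frame("wrist"); save(f,"i_w"); save(grab_frame("scene"),"i_s",(320,80,480,240),4); save(grab_frame("top"),"i_t",(370,190,500,290),5)
E
```

```text
0.0002 5.15 5.76
0.0004 6.61 7.44
0.0006 8.07 9.59
0.0008 9.76 11.31
0.001 11.05 11.88
[-3.5   1.06 12.19]
[-2.62  2.2  12.38]
[-3.6   1.88 12.61]
[-3.98  2.17 12.49]
[-3.56  2.52 11.92]
[ 0.70224232  0.04140332 -0.36258546] 33.1167
```

View pics/i_s.png

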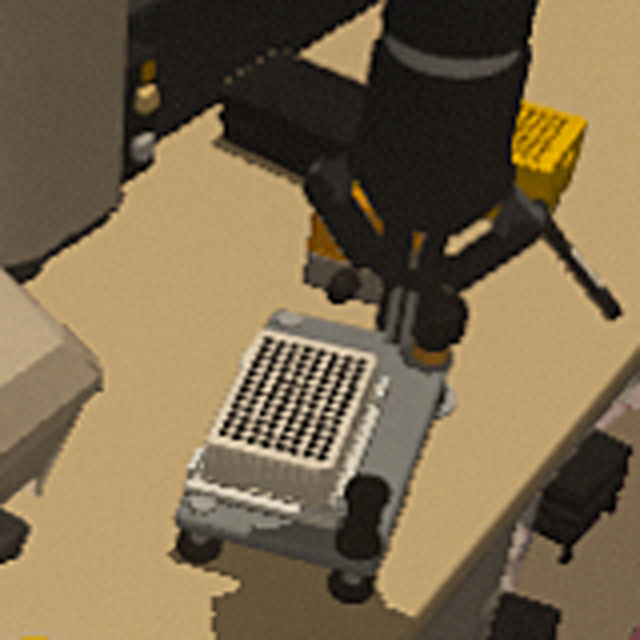

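View pics/i_t.png

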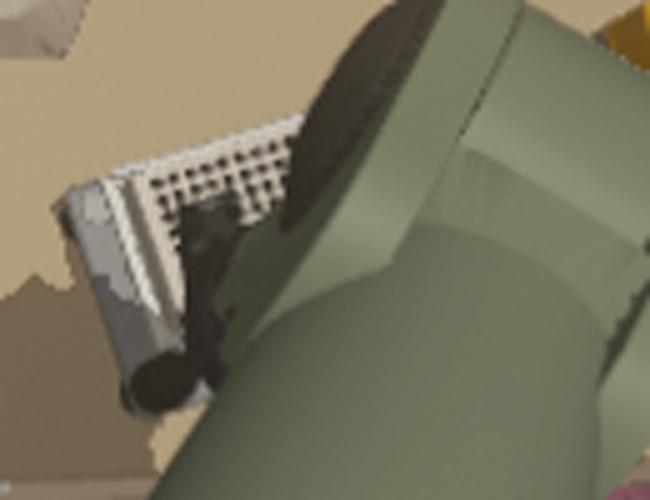

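```bash
python3 -c "
from cell import *
print(sign_off())"
```

```text
the job is handed in; nothing more can be done
None
```

I levelled the stage, pressed the boss to check for rocking, and handed the job in with the robot clear of everything, at about 33 s on the clock (limit 72 s).

- **Levelling:** I turned the knob 3.34 rad clockwise in a single grasp. The force began to rise at about 2.3 rad, at roughly 12 N per rad, so the screw went about 1 rad past contact. The exact onset is noisy (2.2 to 2.45 rad), which puts the extra turn between 0.9 and 1.15 rad, inside your 0.7 to 1.4 range. I eased off the downward force to about 1 N, then let go.
- **Rocking test:** I pressed the boss and held about 11 to 12 N for a second, then let go. In the last stage of the press (5 to 11 N) the resistance rose steadily at about 7 N per mm, with no sign of give.
- **First press was light:** the first attempt to press relaxed from its 9 N stop to about 5 N, so I pressed on to 11 N without lifting off.
- **Stage position:** side forces stayed at about 6 N or less. In the final scene view the stage stands where it was before. The arm hid most of the stage in the last top view, so that one confirms only its left end.
- **Not checked:** I did not measure the load on each foot or look at the jar, timer and tape again. The arm never worked near those three.

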